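# Turn the soldering station up four clicks and confirm

## Robot

A 7-joint arm with a two-finger parallel gripper is mounted at the origin on the work surface. World frame = base frame: x ahead of the robot, y to its left, z up, the work surface at z = 0. Lengths are in m, angles in rad, forces in N, time in s.
With the tool pointing down it reaches from about 0.425 to 0.95 m from the base axis. Payload 4.7 kg.
Tool frame: the origin (TCP) lies midway between the tips of the shut fingers; the grasp point (between the pads) lies 19 mm behind it; z points along the fingers, y is the line along which they close (so a half turn about z gives the same grasp; the last joint's range is limited). The gripper opens to 87 mm and grips with 3 to 60 N. Pads are 19 mm wide; open, the fingers measure 117 mm over their backs; the gripper's body (75 mm by 190 mm) begins 51 mm behind the grasp point.
Start: joints at [1.165, 0.469, -0.049, 1.532, 0.024, 1.141, -0.082], TCP at [0.248, -0.628, 0.223] pointing down, gripper open.
Joint ranges: [-2.59, 2.59], [-0.33, 1.99], [-1.39, 1.29], [0.1, 2.45], [-1.04, 4.18], [0.21, 1.99], [-2.66, 2.66]. Speed limits (rad/s): [2.57, 2.57, 3.14, 3.14, 3.14, 3.14, 3.14].

## Interface

Orientations are given as a rotation vector (axis times angle).
In Python, from bench import * gives the robot as it stands. The module is installed in compiled form; this text tells all that it offers.
- The arm moves only by the tool apply_moves, never from a script. Its argument "rows" is a list of rows, each a list of 3 entries, a list of its own where there are three numbers: the turn, a rotation vector about the tool's x, y, z in rad, then the shift along the tool's x, y, z in m, then the opening in per cent of the stroke, from 0 (shut) to 100 (fully open). A call has exactly 8 rows; each row is the pose to reach, as a shift and turn from the pose commanded when the call began, along the tool's axes at that moment; what a row does not reach only later rows make up. A row lasts 1/12 s, in which the tool goes at most 41.7 mm and 7.16 degrees, less where a joint would pass 70% of its speed; a pose out of reach is approached as far as the arm can. A call with a gripper value outside its range is refused whole. The fingers move at their own pace and stop on an object; "grip_force" is the grip in N (left out, the last holds). Time passes only in rows, so rows that repeat a pose let the fingers close, or fill a call up. It gives the time, the measured TCP pose, the force, the opening and the grip force at its end, in the units of the state.
- get_obs(): the state, without advancing time (a new reading comes with each control period).
- capture(name): name is "scene" or "side" or "wrist"; returns a dict with "img" (384x512x3 uint8, blue, green, red), "camera_matrix" (3x3 intrinsics, pixels), "pose" (4x4, takes a point from camera to world coordinates). Camera axes: x right, y up, looking along -z (the intrinsics and any distortion apply to the point x, -y, -z); pixel columns grow to the right and rows downward; lengths in m; the calibration is good to about 2 mm. A picture is of the moment at which its call begins. There is no depth.
- sign_off(): hands the job in; it is judged then, once.
The state is a dict: "time": time; "qpos": joint angles; "qvel": joint speeds; "effort": joint torques, N m; "tool_pos": TCP position; "ee_rot": TCP orientation; "force": force on the tool from outside, world axes, zero at the start; "torque": the same for the moment, N m; "opening": finger opening in m; "gripper_force": force on a finger pad.
Only numpy, scipy, OpenCV 4.12 (cv2) and the standard library are available. Lean on these libraries where they do the work, as an engineer would, in place of code of your own. Each camera call takes 0.05 s, during which the arm holds its last target. There are 200 camera calls.

## Task

With a fingertip, push the winged dial on top of the soldering station round clockwise (seen from above) by exactly four clicks from where it stands, without going past the fourth click, then press the round set key beside it fully down and let it come up. Only push: do not pinch the dial's wing, do not press the set key before the dial is on its fourth click, and leave the other things on the bench where they are.

Things in the scene. Friction and masses are not known exactly. Their poses are not given: they have to be found in the camera images.
- station: Soldering station, a black box 190 mm (x) by 210 mm (y) and 85 mm tall, fixed to the bench. Origin: centre of its underside; its -x side is the front (towards the robot), z up. Its flat deck at z = 85 mm carries the dial, the set key, a low rocker switch (30 x 16 x 6 mm, at x = 70, y = 70 mm, not used) and the flux jar.
- dial_hub (a point): Point on the dial's vertical axis at the height of the top of its wing, 121 mm above the bench (station x = -12, y = 42 mm). The dial is a black disc, 72 mm diameter, its top 12 mm above the deck; across it, through the axis, stands an upright grey wing (bar) 64 mm long, 14 mm thick, 24 mm tall; a white line on one half of its top marks the pointer end.
- dial_pointer (a point): Top edge of the wing at its pointer (white line) end, 32 mm from the dial's axis, turning with the dial.
- dial (a joint): Dial angle, rad, growing clockwise seen from above; at 0 the pointer is along the station's +y, at pi/2 along its +x. Click stops every 24 degrees (0.4189 rad) from 0 to 3.351, marked by white ticks; it starts in one of the first four. About 0.1 N m (4 to 5 N at 24 mm from the axis) takes it out of a stop; past half-way a spring snaps it on into the next stop, ahead of the finger, where it stays.
- wing_rear: The half of the wing's thickness whose flank is pushed to turn the dial clockwise (faces the station's -x when the dial is at 0). Origin on the dial's axis at the wing's foot, 97 mm above the bench; own y points to the pointer end, -x out of this flank; flank 7 mm from the axis.
- wing_lead: The other half of the wing's thickness; its flank (own +x) leads when the dial turns clockwise. Same origin as wing_rear. Force on both flanks at once counts as pinching.
- set_key_top (a point): Centre of the top of the round metal set key (22 mm diameter, in a round black housing 38 mm wide, 12 mm tall, on the deck at x = -30, y = -66 mm from the station's centre). The key goes straight down 5 mm against a spring (4 N fully down) and comes up when released; unpressed its top is 21 mm above the deck.
- set_key (a joint): How far the set key is pressed, m: 0 up, 0.005 fully down.
- flux_jar: Bystander, to be left alone: small white-capped jar, 34 mm diameter, 28 mm tall, loose on the rear corner of the station's deck. Origin: centre of its underside.
- solder_reel: Bystander, to be left alone: reel of solder standing on end, 62 mm diameter, 53 mm tall. Origin: centre of its underside.
- tip_cleaner: Bystander, to be left alone: dark steel cup with a brass-wool ball, 64 mm diameter, about 50 mm tall. Origin: centre of its underside.
- motor: Bystander, to be left alone: small black motor standing on end, 44 mm diameter, 62 mm tall with shaft. Origin: centre of its underside.
- screwdriver: Bystander, to be left alone: screwdriver lying flat, 170 mm long along its x. Origin: centre of its underside.
- tweezers: Bystander, to be left alone: steel tweezers lying flat, 126 mm long along x, 22 mm wide. Origin: centre of its underside.
- parts_tray: Bystander, to be left alone: low blue two-compartment tray, 100 x 140 x 40 mm. Origin: centre of its underside.

How it is judged:
On the way, in this order (a step that is already met when the one before it is completed fails the run):
1. the dial rests four clicks clockwise of its start (distance of dial_pointer from where it was at the start of the episode between 0.0448 and 0.0502 m and (value of joint dial between 1.576 and 1.776 rad or value of joint dial between 1.994 and 2.194 rad or value of joint dial between 2.413 and 2.613 rad or value of joint dial between 2.832 and 3.032 rad) and velocity of joint dial between -0.2 and 0.2 rad/s), for 0.2 s.
2. the set key is pressed fully down (value of joint set_key above 0.004 m), for 0.05 s.
At the end, for the whole second after the job is handed in: The dial rests in the click stop exactly four clicks (96 degrees) clockwise of its start, within 0.1 rad, the set key has since been pressed at least 4 mm and is up again (within 1 mm) (distance of dial_pointer from where it was at the start of the episode between 0.0448 and 0.0502 m and (value of joint dial between 1.576 and 1.776 rad or value of joint dial between 1.994 and 2.194 rad or value of joint dial between 2.413 and 2.613 rad or value of joint dial between 2.832 and 3.032 rad) and velocity of joint dial between -0.1 and 0.1 rad/s and value of joint set_key below 0.001 m); the robot touches nothing.
It fails at once if the dial is turned past its fourth click (more than 4.6 click steps from its start) (distance of dial_pointer from where it was at the start of the episode above 0.0526 m).
It fails at once if the set key is pressed (more than 2.5 mm) while the dial is not on its fourth click (value of joint set_key above 0.0025 m and not (distance of dial_pointer from where it was at the start of the episode between 0.0448 and 0.0502 m)).
It fails at once if the dial's wing is pinched (more than 1.5 N from the fingers on both flanks at once) (contact force between the fingers and wing_rear above 1.5 N and contact force between the fingers and wing_lead above 1.5 N).
It fails at once if a bystander is shifted or lifted (more than 15 mm) (distance of any of flux_jar, solder_reel, tip_cleaner, motor, screwdriver, tweezers, parts_tray from where it was at the start of the episode above 0.015 m).
It also fails if it takes over 54 s, if anything falls off the work surface, if the arm or the gripper's body presses on something with over 40 N, if the wrist force passes 120 N, or if a joint passes its speed limit or range.

## Working session

There is one attempt and no reset: what is moved stays moved. The work goes in short steps, Python scripts to look and compute and a tool call to move; the robot and the scene stay as the last step left them, time stands still between calls to the robot, and variables do not carry over. Pictures are saved under pics/ and viewed, at most 10 in all, crops included, and the job is handed in when it is done.

Besides the shell and the picture viewer there is one more tool, called after "Call:" by a JSON object that holds its "name" and its "arguments", one argument or row to a line. apply_moves: Moves the arm, as the interface text tells. Its arguments: {"type":"object","properties":{"rows":{"type":"array"},"grip_force":{"type":"number"}},"required":["rows"]}

```bash
mkdir -p pics; python3 - <<'E'
from bench import *
import cv2,numpy as np
o=get_obs(); print(o['time'],o['tool_pos'],o['ee_rot'],o['opening'])
for n in("scene","side"):
    c=capture(n); cv2.imwrite(f"pics/{n}0.png",c["img"]); np.savez(f"{n}0.npz",**c)
    print(n,c["camera_matrix"].round(1).tolist(),c["pose"].round(3).tolist(),[k for k in c])
E
```

```text
0.0 [ 0.24814709 -0.62707417  0.22148542] [-3.08407975e+00 -5.88037171e-01  7.00385427e-04] 0.08692986939194663
scene [[371.3, 0.0, 252.3], [0.0, 371.3, 195.3], [0.0, 0.0, 1.0]] [[-0.818, -0.308, 0.486, 0.988], [0.575, -0.435, 0.693, 0.56], [-0.002, 0.846, 0.533, 0.562], [0.0, 0.0, 0.0, 1.0]] ['img', 'camera_matrix', 'pose']
side [[413.7, 0.0, 258.1], [0.0, 413.7, 191.0], [0.0, 0.0, 1.0]] [[-0.943, 0.222, -0.25, 0.285], [-0.334, -0.623, 0.707, 0.861], [0.001, 0.75, 0.662, 0.917], [0.0, 0.0, 0.0, 1.0]] ['img', 'camera_matrix', 'pose']
```

View pics/scene0.png

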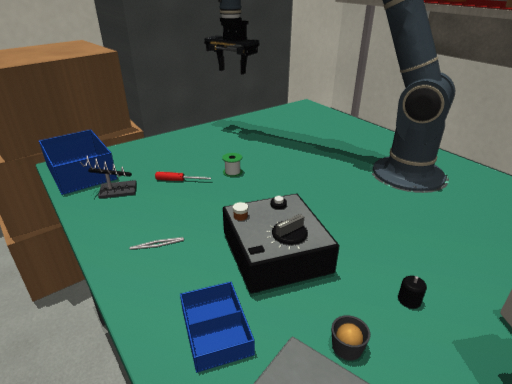

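View pics/side0.png

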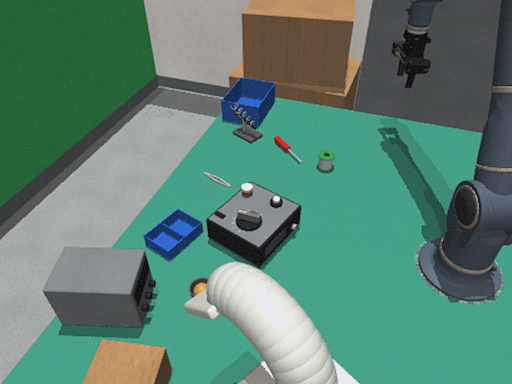

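The scene view shows the station with the dial at about (290,231) and the key at (279,201). In the side view they are at about (249,217) and (276,201). I'll enlarge both.

```bash
python3 - <<'E'
import cv2,numpy as np
a=cv2.imread("pics/scene0.png")[190:290,215:340]; b=cv2.imread("pics/side0.png")[178:268,200:305]
a=cv2.resize(a,None,fx=6,fy=6,interpolation=cv2.INTER_CUBIC); b=cv2.resize(b,None,fx=6,fy=6,interpolation=cv2.INTER_CUBIC)
cv2.imwrite("pics/a.png",a);cv2.imwrite("pics/b.png",b)
E
```

```text
(no output)
```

View pics/a.png

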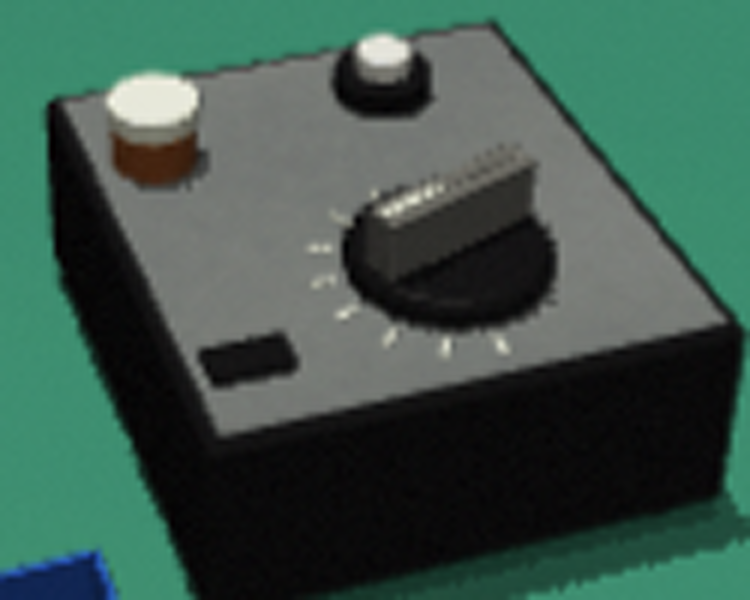

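View pics/b.png

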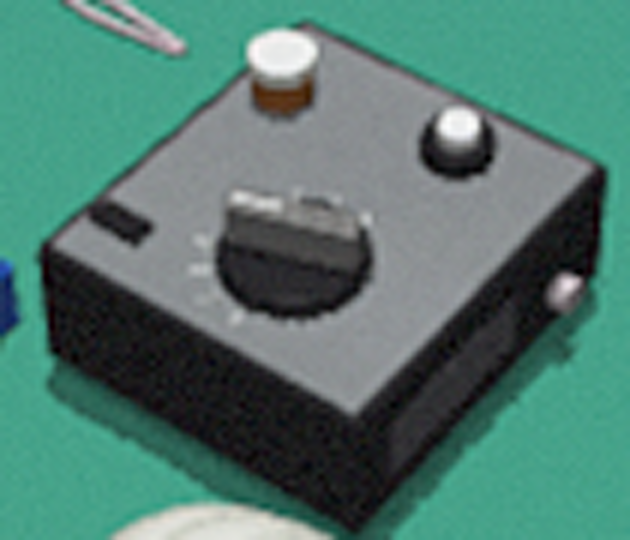

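Both crops agree. The deck corners in a are (55,100), (220,435), (738,325) and (490,25), and in b (310,25), (45,250), (355,412) and (605,172). The white pointer half of the wing faces the rear (+x) of the station, with the wing running from (388,207) to (525,155) in a.

```bash
cat > h.py <<'E'
import numpy as np
def ray(c,px,z):
    K=c["camera_matrix"];T=c["pose"];d=np.linalg.inv(K)@[px[0],px[1],1.];d=T[:3,:3]@[d[0],-d[1],-d[2]]
    o=T[:3,3];return o+d*(z-o[2])/d[2]
L=np.array([[.095,-.105],[.095,.105],[-.095,.105],[-.095,-.105]])
def fit(P,L):
    pc=P.mean(0);lc=L.mean(0);H=(L-lc).T@(P-pc)
    th=np.arctan2(H[0,1]-H[1,0],H[0,0]+H[1,1]);R=np.array([[np.cos(th),-np.sin(th)],[np.sin(th),np.cos(th)]])
    return th,pc-R@lc,R
E
python3 - <<'E'
from h import *
S={"scene":((215,190),[(55,100),(220,437),(738,325),(490,25)],(388,207),(525,155),(384,48)),
"side":((200,178),[(310,25),(45,250),(355,412),(605,172)],(230,203),(360,228),(460,120))}
for n,(off,cs,p,q,k) in S.items():
    c=np.load(n+"0.npz"); f=lambda u,z:ray(c,(np.array(u)+.5)/6-.5+off,z)[:2]
    P=np.array([f(u,.085) for u in cs]);th,t,R=fit(P,L)
    print(n,"th",np.degrees(th),"t",t,"res",((P-t-L@R.T)*1e3).round(1).tolist())
    hub=t+R@[-.012,.042];key=t+R@[-.03,-.066];a=f(p,.121);b=f(q,.121);v=R.T@(a-b)
    print("hub",hub,"mid wing",(a+b)/2,"len",np.linalg.norm(a-b),"key",key,f(k,.106),"dial deg",np.degrees(np.arctan2(v[0],v[1])),np.degrees(np.arctan2(v[0],v[1]))/24)
    print("jar",)
E
```

```text
scene th -17.01685136570538 t [0.57631274 0.06208364] res [[-2.2, 4.9], [-7.2, -4.3], [2.3, -5.0], [7.2, 4.4]]
hub [0.57712953 0.10575666] mid wing [0.5755318  0.10560178] len 0.05703045780710549 key [0.52831108 0.00775279] [0.52889295 0.00808672] dial deg 76.76411110729407 3.198504629470586
jar
side th -17.311438710932887 t [0.57766799 0.06082734] res [[-3.7, 5.3], [-5.6, 0.6], [5.2, -10.5], [4.1, 4.6]]
hub [0.57870933 0.10449559] mid wing [0.57827354 0.10644934] len 0.061785207133139 key [0.52938763 0.00674402] [0.53131606 0.00355675] dial deg 68.33659353137728 2.8473580638073863
jar
```

```bash
cat >> h.py <<'E'
from scipy.spatial.transform import Rotation as Ro
HUB=np.array([.5777,.1055]);KEY=np.array([.529,.0073]);TH=-17.15
def down(psi):
    c,s=np.cos(np.radians(psi)),np.sin(np.radians(psi));return Ro.from_matrix([[c,s,0],[s,-c,0],[0,0,-1]])
def rel(o,pos,psi):
    R=Ro.from_rotvec(o["ee_rot"]);return [(R.inv()*down(psi)).as_rotvec().round(3).tolist(),R.inv().apply(np.array(pos)-o["tool_pos"]).round(4).tolist()]
def push(phi,r=.024,gap=0.,half=.0095,hub=None):
    "finger pose touching the rear flank with the dial at phi deg"
    hub=HUB if hub is None else hub
    a=np.radians(90-phi+TH);p=np.array([np.cos(a),np.sin(a)]);n=np.array([-p[1],p[0]])
    return hub+r*p+(.007+half+gap)*n,180-phi+TH
E
python3 - <<'E'
from h import *; from bench import *
o=get_obs();xy,psi=push(72,gap=.02);print(xy,psi,o["tool_pos"]);print(rel(o,[*xy,.2],psi))
E
```

```text
[0.60115589 0.14235202] 90.85 [ 0.24818607 -0.62714645  0.22161943]
[[-0.002, -0.001, -1.209], [0.6113, -0.5856, 0.0226]]
```

Call:
{"name": "apply_moves", "arguments": {
  "rows": [
    [[0,0,-0.12],[0.03,-0.029,0.0],0],
    [[0,0,-0.24],[0.06,-0.058,0.0],0],
    [[0,0,-0.36],[0.09,-0.087,0.0],0],
    [[0,0,-0.48],[0.12,-0.116,0.0],0],
    [[0,0,-0.6],[0.15,-0.145,0.0],0],
    [[0,0,-0.72],[0.18,-0.174,0.0],0],
    [[0,0,-0.84],[0.21,-0.203,0.0],0],
    [[0,0,-0.96],[0.24,-0.232,0.0],0]
  ],
  "grip_force": 20
}}

```text
time: 0.77
tool_pos: [0.3861, -0.322, 0.2224]
ee_rot: [-2.46, -1.954, 0.001]
force: [1.5, -0.4, -0.2]
opening: 0.0415
gripper_force: 0.0
```

```bash
python3 - <<'E'
from h import *; from bench import *
o=get_obs();xy,psi=push(72,gap=.02);print(xy,psi,o["tool_pos"]);print(rel(o,[*xy,.2],psi))
E
```

```text
[0.60115589 0.14235202] 90.85 [ 0.38613409 -0.3219548   0.22238188]
[[-0.0, 0.0, -0.243], [0.5009, 0.1044, 0.0223]]
```

Call:
{"name": "apply_moves", "arguments": {
  "rows": [
    [[0,0,-0.08],[0.038,0.008,0.0],0],
    [[0,0,-0.16],[0.076,0.016,0.0],0],
    [[0,0,-0.24],[0.114,0.024,0.0],0],
    [[0,0,-0.24],[0.152,0.032,0.0],0],
    [[0,0,-0.24],[0.19,0.04,0.0],0],
    [[0,0,-0.24],[0.228,0.048,0.0],0],
    [[0,0,-0.24],[0.266,0.056,0.0],0],
    [[0,0,-0.24],[0.304,0.064,0.0],0]
  ]
}}

```text
time: 1.43
tool_pos: [0.5189, -0.0416, 0.2224]
ee_rot: [2.215, 2.228, -0.001]
force: [-0.1, -0.4, 0.5]
opening: 0.0007
gripper_force: 0.0
```

```bash
python3 - <<'E'
from h import *; from bench import *
o=get_obs();xy,psi=push(72,gap=.02);print(xy,psi,o["tool_pos"]);print(rel(o,[*xy,.2],psi))
E
```

```text
[0.60115589 0.14235202] 90.85 [ 0.51892317 -0.04158133  0.222413  ]
[[-0.0, 0.0, -0.009], [0.1835, 0.0833, 0.0223]]
```

Call:
{"name": "apply_moves", "arguments": {
  "rows": [
    [[0,0,0],[0.03,0.014,0.0],0],
    [[0,0,0],[0.06,0.028,0.0],0],
    [[0,0,0],[0.09,0.042,0.0],0],
    [[0,0,0],[0.12,0.056,0.0],0],
    [[0,0,-0.01],[0.15,0.07,0.0],0],
    [[0,0,-0.01],[0.184,0.083,0.0],0],
    [[0,0,-0.01],[0.184,0.083,0.0],0],
    [[0,0,-0.01],[0.184,0.083,0.0],0]
  ]
}}

```text
time: 2.1
tool_pos: [0.6001, 0.1441, 0.2219]
ee_rot: [-2.197, -2.243, 0.0]
force: [-0.5, -0.1, 0.8]
opening: 0.0003
gripper_force: 0.0
```

```bash
python3 - <<'E'
from h import *; from bench import *; import cv2
c=capture("wrist");np.savez("wrist0.npz",**c);cv2.imwrite("pics/w0.png",cv2.resize(c["img"],(800,600),interpolation=cv2.INTER_CUBIC))
o=get_obs();xy,psi=push(72,gap=.02);print(xy,psi,o["tool_pos"]);print(rel(o,[*xy,.102],psi))
E
```

```text
[0.60115589 0.14235202] 90.85 [0.60019025 0.14170363 0.22180667]
[[-0.001, 0.001, 0.003], [0.0007, 0.0011, 0.1198]]
```

View pics/w0.png

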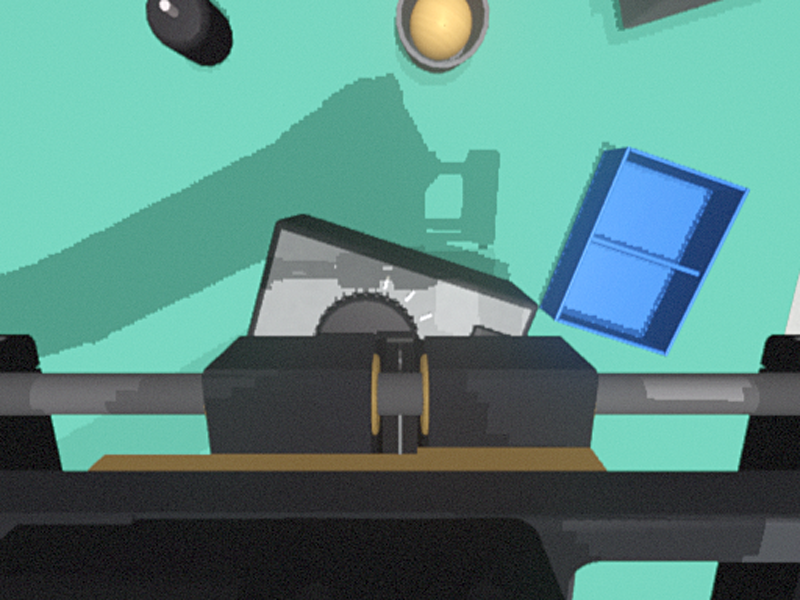

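The wrist view is blocked by the shut fingers at about (400,400), but the disc's edge at (367,300) is where I expected it. Going down beside the rear flank.

Call:
{"name": "apply_moves", "arguments": {
  "rows": [
    [[0,0,0],[0,0.001,0.02],0],
    [[0,0,0],[0,0.001,0.04],0],
    [[0,0,0],[0,0.001,0.06],0],
    [[0,0,0],[0,0.001,0.08],0],
    [[0,0,0],[0,0.001,0.095],0],
    [[0,0,0],[0,0.001,0.108],0],
    [[0,0,0],[0,0.001,0.118],0],
    [[0,0,0],[0,0.001,0.118],0]
  ]
}}

```text
time: 2.82
tool_pos: [0.6004, 0.1395, 0.1024]
ee_rot: [-2.204, -2.237, 0.006]
force: [-0.5, -0.3, -0.6]
opening: 0.0004
gripper_force: 0.0
```

```bash
python3 - <<'E'
from h import *; from bench import *; import cv2
ims=[]
for n,(x,y) in {"scene":(225,160),"side":(195,160)}.items():
    c=capture(n);np.savez(n+"1.npz",**c);ims.append(cv2.resize(c["img"][y:y+110,x:x+110],None,fx=3.6,fy=3.6,interpolation=cv2.INTER_CUBIC))
cv2.imwrite("pics/c1.png",np.hstack(ims))
o=get_obs();print(o["tool_pos"],o["force"])
for f in range(72,169,8):
    for g in ([.0] if f>72 else [.02,.005,0]):
        xy,psi=push(f,gap=g);print(f,g,rel(o,[*xy,.103],psi))
E
```

```text
[0.60187554 0.1408593  0.10478781] [-0.1746758  -0.37936328  0.88593488]
72 0.02 [[0.0, 0.0, 0.0], [0.0015, -0.0007, 0.0018]]
72 0.005 [[0.0, 0.0, 0.0], [-0.0135, -0.0007, 0.0018]]
72 0 [[0.0, 0.0, 0.0], [-0.0185, -0.0007, 0.0018]]
80 0.0 [[0.0, 0.0, 0.14], [-0.022, 0.0014, 0.0018]]
88 0.0 [[0.0, 0.0, 0.28], [-0.0258, 0.0029, 0.0018]]
96 0.0 [[0.0, 0.0, 0.419], [-0.0297, 0.0039, 0.0018]]
104 0.0 [[0.0, 0.0, 0.559], [-0.0337, 0.0044, 0.0018]]
112 0.0 [[0.0, 0.0, 0.699], [-0.0378, 0.0043, 0.0018]]
120 0.0 [[0.0, 0.0, 0.838], [-0.0418, 0.0036, 0.0018]]
128 0.0 [[0.0, 0.0, 0.978], [-0.0457, 0.0024, 0.0018]]
136 0.0 [[0.0, -0.0, 1.117], [-0.0493, 0.0006, 0.0018]]
144 0.0 [[0.0, -0.0, 1.257], [-0.0527, -0.0016, 0.0018]]
152 0.0 [[0.0, -0.0, 1.397], [-0.0558, -0.0043, 0.0018]]
160 0.0 [[0.0, -0.0, 1.536], [-0.0584, -0.0074, 0.0018]]
168 0.0 [[0.0, -0.0, 1.676], [-0.0606, -0.0108, 0.0018]]
```

View pics/c1.png

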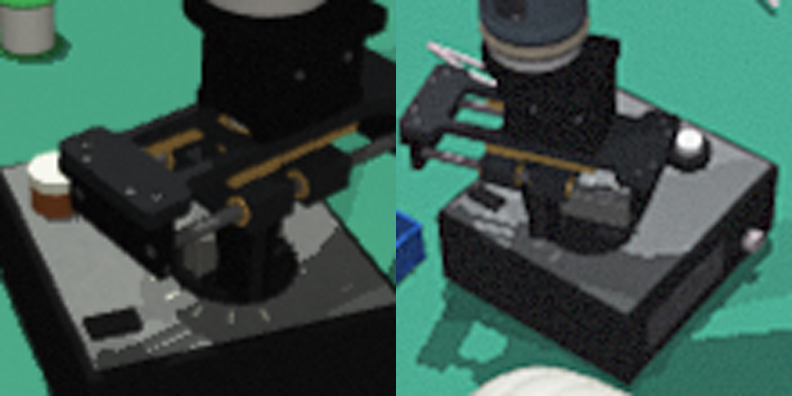

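The finger stands on the pointer end's rear-flank side, clear of everything (picture: finger at (245,250) left half, wing behind it). Starting to push.

Call:
{"name": "apply_moves", "arguments": {
  "rows": [
    [[0,0,0],[-0.007,0,0.001],0],
    [[0,0,0],[-0.0135,0,0.001],0],
    [[0,0,0.0],[-0.0165,0,0.001],0],
    [[0,0,0.0],[-0.0185,0,0.001],0],
    [[0,0,0.07],[-0.02,0.0005,0.001],0],
    [[0,0,0.14],[-0.022,0.0014,0.001],0],
    [[0,0,0.21],[-0.024,0.0022,0.001],0],
    [[0,0,0.21],[-0.024,0.0022,0.001],0]
  ]
}}

```text
time: 3.58
tool_pos: [0.6049, 0.1168, 0.1041]
ee_rot: [2.427, 1.993, 0.001]
force: [0.4, -1.3, -0.3]
opening: 0.0007
gripper_force: 0.0
```

```bash
python3 - <<'E'
from h import *; from bench import *; import cv2
ims=[]
for n,(x,y) in {"scene":(225,160),"side":(195,160)}.items():
    c=capture(n);ims.append(cv2.resize(c["img"][y:y+110,x:x+110],None,fx=3.6,fy=3.6,interpolation=cv2.INTER_CUBIC))
cv2.imwrite("pics/c2.png",np.hstack(ims))
o=get_obs();print(o["tool_pos"],o["force"],o["torque"])
for f in range(84,169,6):
        xy,psi=push(f);print(f,rel(o,[*xy,.103],psi))
E
```

```text
[0.60410517 0.11680177 0.10363801] [-0.15441385  0.27603619 -0.02665269] [-0.03022902 -0.04483944  0.05726532]
84 [[-0.0, 0.001, 0.002], [0.0003, 0.0003, 0.0006]]
90 [[-0.0, 0.001, 0.107], [-0.0023, 0.0019, 0.0006]]
96 [[0.0, 0.001, 0.211], [-0.0051, 0.0032, 0.0006]]
102 [[0.0, 0.001, 0.316], [-0.0079, 0.0042, 0.0006]]
108 [[0.0, 0.001, 0.421], [-0.0109, 0.0049, 0.0006]]
114 [[0.0, 0.001, 0.526], [-0.0139, 0.0053, 0.0007]]
120 [[0.0, 0.001, 0.63], [-0.017, 0.0054, 0.0007]]
126 [[0.0, 0.001, 0.735], [-0.02, 0.0051, 0.0007]]
132 [[0.0, 0.001, 0.84], [-0.023, 0.0046, 0.0007]]
138 [[0.0, 0.001, 0.945], [-0.0259, 0.0037, 0.0007]]
144 [[0.0, 0.001, 1.049], [-0.0287, 0.0025, 0.0007]]
150 [[0.001, 0.001, 1.154], [-0.0314, 0.0011, 0.0007]]
156 [[0.001, 0.001, 1.259], [-0.0339, -0.0007, 0.0007]]
162 [[0.001, 0.001, 1.363], [-0.0362, -0.0027, 0.0007]]
168 [[0.001, 0.001, 1.468], [-0.0383, -0.0049, 0.0007]]
```

View pics/c2.png

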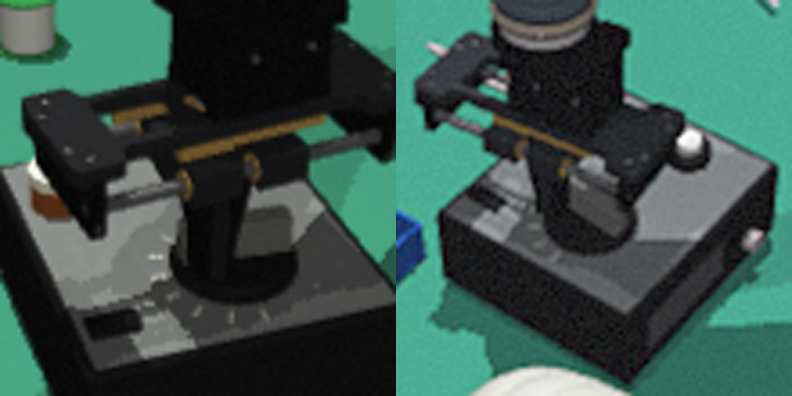

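The wing has turned (side half: its flank at (605,200) now runs steeper) and the contact force is gone, so the first click has snapped ahead of the finger. Pushing on.

Call:
{"name": "apply_moves", "arguments": {
  "rows": [
    [[0,0,0.105],[-0.0023,0.0019,0.0006],0],
    [[0,0,0.21],[-0.0051,0.0032,0.0006],0],
    [[0,0,0.316],[-0.0079,0.0042,0.0006],0],
    [[0,0,0.421],[-0.0109,0.0049,0.0006],0],
    [[0,0,0.526],[-0.0139,0.0053,0.0006],0],
    [[0,0,0.63],[-0.017,0.0054,0.0006],0],
    [[0,0,0.735],[-0.02,0.0051,0.0006],0],
    [[0,0,0.735],[-0.02,0.0051,0.0006],0]
  ]
}}

```text
time: 4.35
tool_pos: [0.6054, 0.097, 0.103]
ee_rot: [-2.981, -0.99, -0.001]
force: [1.1, 1.0, -0.1]
opening: 0.0008
gripper_force: 0.6
```

```bash
python3 - <<'E'
from h import *; from bench import *; import cv2
ims=[]
for n,(x,y) in {"scene":(225,160),"side":(195,160)}.items():
    c=capture(n);ims.append(cv2.resize(c["img"][y:y+110,x:x+110],None,fx=3.6,fy=3.6,interpolation=cv2.INTER_CUBIC))
cv2.imwrite("pics/c3.png",np.hstack(ims))
o=get_obs();print(o["tool_pos"],o["force"],o["torque"])
for f in range(120,169,6):
        xy,psi=push(f);print(f,rel(o,[*xy,.103],psi))
E
```

```text
[0.60525259 0.09681806 0.10299344] [-0.3603132  -0.00575755  0.80903916] [ 0.10620589 -0.12305061  0.0003514 ]
120 [[0.0, 0.0, -0.102], [0.0021, -0.0013, -0.0]]
126 [[0.0, 0.0, 0.002], [-0.0003, 0.0005, -0.0]]
132 [[0.0, 0.0, 0.107], [-0.0029, 0.0021, -0.0]]
138 [[0.0, 0.0, 0.212], [-0.0057, 0.0034, -0.0]]
144 [[0.0, 0.0, 0.317], [-0.0086, 0.0044, -0.0]]
150 [[0.0, 0.0, 0.421], [-0.0115, 0.0051, -0.0]]
156 [[0.0, 0.0, 0.526], [-0.0146, 0.0055, 0.0]]
162 [[0.0, 0.0, 0.631], [-0.0176, 0.0056, 0.0]]
168 [[0.0, 0.0, 0.736], [-0.0207, 0.0054, 0.0]]
```

View pics/c3.png

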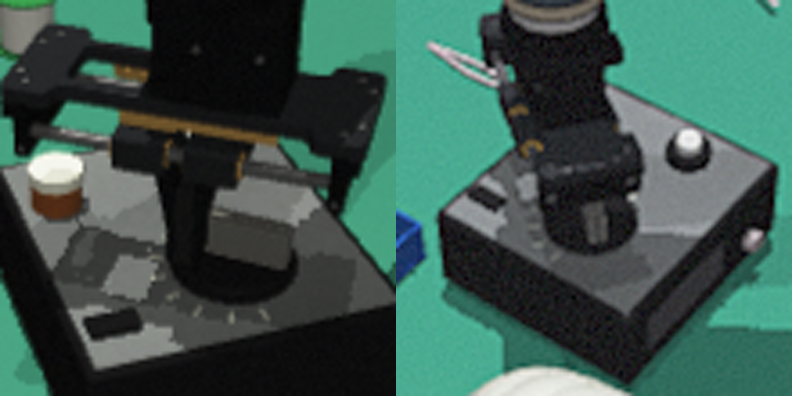

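```bash
python3 - <<'E'
from h import *
c=np.load("scene0.npz")
f=lambda x,y,z=.121:ray(c,((x+.5)/3.6-.5+225,(y+.5)/3.6-.5+160),z)[:2]
# top edge of rear flank, c2 (3 clk-ish) and c3 
for nm,a,b in (("c2",(245,218),(291,206)),("c3",(213,213),(295,225))):
    A,B=f(*a),f(*b);v=A-B;w=np.degrees(np.arctan2(v[1],v[0]));print(nm,A,B,np.linalg.norm(v),"phi",72.85-w)
    n=np.array([-v[1],v[0]])/np.linalg.norm(v);print("hub offset",(A-HUB)@n)
E
```

```text
c2 [0.57365222 0.10909978] [0.5448325  0.11531694] 0.029482702198819707 phi 85.02362411177265
hub offset 0.0026652622139526306
c3 [0.58526112 0.09504365] [0.55525099 0.13019036] 0.04621579134814983 phi 122.35753449519373
hub offset -0.001039643934382855
```

Measured from c3 (the wing's top edge runs (213,213)-(295,225)), the dial is at about 122°, so it sits on click 2 of 4. I'll push further in smaller steps.

Call:
{"name": "apply_moves", "arguments": {
  "rows": [
    [[0,0,0.05],[-0.0015,0.001,0],0],
    [[0,0,0.107],[-0.0029,0.0021,0],0],
    [[0,0,0.16],[-0.0043,0.0027,0],0],
    [[0,0,0.212],[-0.0057,0.0034,0],0],
    [[0,0,0.265],[-0.0071,0.0039,0],0],
    [[0,0,0.265],[-0.0071,0.0039,0],0],
    [[0,0,0.265],[-0.0071,0.0039,0],0],
    [[0,0,0.265],[-0.0071,0.0039,0],0]
  ]
}}

```text
time: 5.12
tool_pos: [0.6025, 0.0898, 0.103]
ee_rot: [-3.085, -0.592, -0.002]
force: [3.1, 2.5, -3.0]
opening: 0.0007
gripper_force: 1.8
```

```bash
python3 - <<'E'
from h import *; from bench import *; import cv2
ims=[]
for n,(x,y) in {"scene":(260,190),"side":(230,190)}.items():
    c=capture(n);ims.append(cv2.resize(c["img"][y:y+60,x:x+55],None,fx=7,fy=7,interpolation=cv2.INTER_CUBIC))
cv2.imwrite("pics/c4.png",np.hstack(ims))
o=get_obs();print(o["tool_pos"],o["force"],o["torque"])
for f in range(138,174,3):
        xy,psi=push(f);print(f,rel(o,[*xy,.103],psi))
E
```

```text
[0.6024832  0.08982321 0.10299718] [ 3.5904229   2.2856445  -2.57853341] [ 0.49999113 -0.78933648 -0.06961743]
138 [[-0.0, -0.001, -0.055], [0.0006, -0.0007, -0.0]]
141 [[-0.0, -0.001, -0.003], [-0.0007, 0.0002, -0.0]]
144 [[-0.0, -0.001, 0.049], [-0.0019, 0.0011, -0.0]]
147 [[-0.0, -0.001, 0.102], [-0.0033, 0.0018, -0.0]]
150 [[-0.0, -0.001, 0.154], [-0.0046, 0.0025, -0.0]]
153 [[-0.0, -0.001, 0.206], [-0.006, 0.0031, -0.0]]
156 [[-0.0, -0.001, 0.259], [-0.0074, 0.0037, -0.0]]
159 [[-0.0, -0.001, 0.311], [-0.0089, 0.0042, -0.0]]
162 [[-0.0, -0.001, 0.364], [-0.0104, 0.0046, -0.0]]
165 [[-0.0, -0.001, 0.416], [-0.0118, 0.0049, -0.0]]
168 [[-0.0, -0.001, 0.468], [-0.0133, 0.0051, -0.0]]
171 [[-0.001, -0.001, 0.521], [-0.0149, 0.0053, -0.0]]
```

View pics/c4.png

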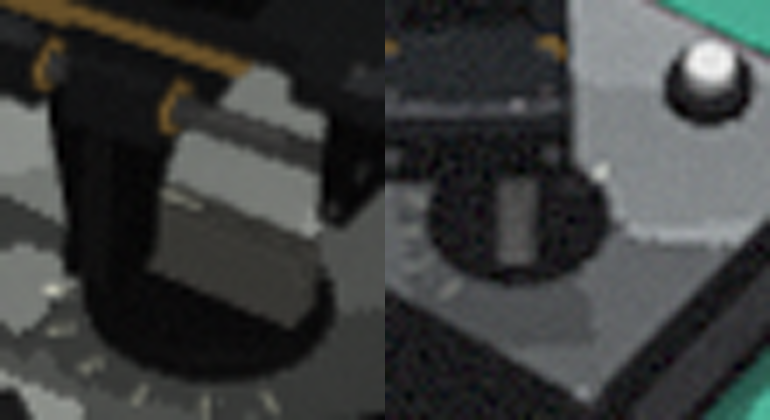

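```bash
python3 - <<'E'
from h import *
c=np.load("scene0.npz")
f=lambda x,y,z:ray(c,((x+.5)/7-.5+260,(y+.5)/7-.5+190),z)[:2]
for z,a,b in ((.097,(150,268),(295,328)),(.121,(160,188),(318,238))):
    A,B=f(*a,z),f(*b,z);v=A-B;print("phi",72.85-np.degrees(np.arctan2(v[1],v[0])))
    n=np.array([-v[1],v[0]])/np.linalg.norm(v);print("flank off",(A-HUB)@n,"tail end",(B-HUB)@v/np.linalg.norm(v))
E
```

```text
phi 143.5641591127271
flank off 0.005265879596522471 tail end -0.031735036671982374
phi 137.58279858293133
flank off -0.003745606955795868 tail end -0.031027049588348066
```

```bash
python3 - <<'E'
from h import *
import cv2
c=np.load("scene0.npz");s=np.load("side0.npz")
def proj(c,p):
    T=c["pose"];q=T[:3,:3].T@(np.array(p)-T[:3,3]);K=c["camera_matrix"];return np.array([K[0,2]+K[0,0]*q[0]/-q[2],K[1,2]-K[1,1]*q[1]/-q[2]])
for phi in (120,126,132,138,144):
    a=np.radians(72.85-phi);p=np.array([np.cos(a),np.sin(a)]);n=np.array([-p[1],p[0]])
    out=[]
    for r,h,z in((-.032,.007,.121),(-.032,.007,.097),(-.032,-.007,.121),(-.032,-.007,.097),(0,.007,.097)):
        w=[*(HUB+r*p+h*n),z];out.append((((proj(c,w)-(260,190))*7+3).round().astype(int).tolist(),((proj(s,w)-(230,190))*7+388).round().astype(int).tolist()))
    print(phi,out)
E
```

```text
120 [([322, 241], [536, 610]), ([316, 308], [537, 653]), ([327, 213], [570, 600]), ([320, 279], [570, 643]), ([206, 294], [506, 599])]
126 [([318, 247], [527, 611]), ([312, 315], [528, 654]), ([327, 220], [562, 603]), ([321, 286], [562, 646]), ([203, 293], [505, 598])]
132 [([312, 254], [518, 611]), ([306, 321], [519, 654]), ([327, 227], [554, 606]), ([321, 293], [554, 649]), ([201, 293], [504, 597])]
138 [([306, 259], [509, 611]), ([300, 327], [510, 654]), ([325, 234], [546, 608]), ([319, 300], [546, 652]), ([198, 292], [504, 595])]
144 [([298, 264], [500, 610]), ([292, 332], [502, 653]), ([323, 240], [537, 610]), ([316, 307], [538, 653]), ([196, 291], [504, 594])]
```

```bash
python3 - <<'E'
import cv2,numpy as np
g=lambda f:cv2.cvtColor(cv2.imread(f),cv2.COLOR_BGR2GRAY)
a=g("pics/c3.png");b=g("pics/c4.png")
xs=np.arange(236,266)  # side pixels
for y in (216,218,220,222,224,226):
    print(y);print(" c3",[int(a[int((y-160+.5)*3.6),396+int((x-195+.5)*3.6)]) for x in xs]);print(" c4",[int(b[int((y-190+.5)*7),385+int((x-230+.5)*7)]) for x in xs])
E
```

```text
216
 c3 [26, 43, 42, 28, 17, 30, 22, 27, 26, 30, 20, 38, 49, 54, 57, 69, 54, 41, 43, 41, 43, 39, 34, 52, 67, 117, 142, 136, 135, 133]
 c4 [61, 35, 14, 25, 25, 30, 31, 24, 25, 25, 53, 68, 66, 59, 71, 54, 22, 26, 30, 37, 46, 35, 33, 48, 66, 111, 138, 134, 128, 134]
218
 c3 [15, 31, 13, 32, 21, 27, 27, 21, 31, 29, 46, 74, 72, 72, 70, 77, 56, 28, 29, 38, 33, 40, 34, 31, 31, 62, 114, 141, 130, 132]
 c4 [53, 9, 21, 25, 30, 18, 37, 30, 24, 27, 59, 76, 73, 70, 72, 55, 21, 22, 22, 24, 26, 22, 28, 15, 16, 62, 116, 140, 131, 131]
220
 c3 [27, 25, 18, 20, 24, 35, 23, 19, 26, 31, 34, 58, 66, 73, 62, 67, 80, 62, 17, 27, 26, 25, 28, 21, 25, 49, 119, 137, 137, 134]
 c4 [30, 19, 29, 29, 25, 30, 28, 11, 22, 33, 61, 79, 83, 76, 65, 46, 23, 25, 17, 28, 26, 29, 26, 29, 25, 47, 110, 146, 141, 131]
222
 c3 [37, 27, 31, 23, 26, 34, 33, 27, 28, 30, 28, 50, 72, 82, 64, 66, 80, 61, 10, 24, 27, 18, 20, 31, 18, 27, 115, 142, 135, 137]
 c4 [33, 23, 27, 19, 25, 26, 35, 31, 25, 32, 63, 78, 79, 82, 64, 39, 23, 29, 29, 25, 33, 28, 27, 28, 23, 35, 63, 83, 122, 154]
224
 c3 [61, 22, 31, 32, 32, 22, 35, 31, 19, 33, 15, 33, 60, 76, 70, 72, 81, 64, 20, 22, 30, 27, 26, 9, 24, 69, 117, 132, 132, 129]
 c4 [53, 10, 33, 29, 30, 18, 30, 16, 27, 35, 61, 82, 85, 78, 67, 50, 25, 18, 28, 9, 27, 25, 28, 25, 37, 73, 96, 99, 93, 90]
226
 c3 [88, 58, 27, 15, 25, 26, 34, 16, 27, 25, 26, 21, 59, 86, 77, 62, 72, 57, 21, 29, 25, 31, 23, 41, 75, 97, 101, 99, 95, 98]
 c4 [93, 70, 31, 24, 26, 30, 34, 22, 23, 35, 70, 87, 85, 91, 74, 52, 17, 28, 22, 22, 23, 26, 16, 36, 75, 96, 102, 97, 98, 97]
```

Side-view profiles put the wing face at columns 246–251, which matches the dial at about 144° (click 3), slightly strained. Moving on to a nominal 154° finger angle is safe whatever the remaining lag.

Call:
{"name": "apply_moves", "arguments": {
  "rows": [
    [[0,0,0.05],[-0.0019,0.0011,0],0],
    [[0,0,0.1],[-0.0033,0.0018,0],0],
    [[0,0,0.154],[-0.0046,0.0025,0],0],
    [[0,0,0.206],[-0.006,0.0031,0],0],
    [[0,0,0.225],[-0.0065,0.0033,0],0],
    [[0,0,0.225],[-0.0065,0.0033,0],0],
    [[0,0,0.225],[-0.0065,0.0033,0],0],
    [[0,0,0.225],[-0.0065,0.0033,0],0]
  ]
}}

```text
time: 5.88
tool_pos: [0.597, 0.0838, 0.1029]
ee_rot: [3.132, 0.24, -0.001]
force: [-0.3, 0.4, -0.1]
opening: -0.0001
gripper_force: 0.0
```

```bash
python3 - <<'E'
from h import *; from bench import *; import cv2
c=capture("scene");np.savez("scene5.npz",**c);s=capture("side");np.savez("side5.npz",**s)
o=get_obs();print(o["tool_pos"],o["force"],o["torque"])
g=cv2.cvtColor(s["img"],cv2.COLOR_BGR2GRAY)
for y in range(212,230,2):print(y,g[y,236:266].tolist())
def proj(c,p):
    T=c["pose"];q=T[:3,:3].T@(np.array(p)-T[:3,3]);K=c["camera_matrix"];return np.array([K[0,2]+K[0,0]*q[0]/-q[2],K[1,2]-K[1,1]*q[1]/-q[2]])
for phi in (144,150,156,162,168,174):
    a=np.radians(72.85-phi);p=np.array([np.cos(a),np.sin(a)]);n=np.array([-p[1],p[0]])
    print(phi,[proj(s,[*(HUB-.032*p+h*n),z]).round(1).tolist() for h in(.007,-.007) for z in(.121,.097)],[proj(c,[*(HUB-.032*p+h*n),.097]).round(1).tolist() for h in(.007,-.007)])
for f in (150,153,156,159,162,165):
        xy,psi=push(f);print(f,rel(o,[*xy,.103],psi))
E
```

```text
[0.59711326 0.08390489 0.10298132] [ 1.33699262 -0.08514441 -0.21619485] [ 0.06278647 -0.01663621 -0.04641075]
212 [27, 24, 18, 28, 11, 19, 9, 14, 29, 29, 22, 40, 63, 57, 22, 18, 47, 68, 56, 61, 65, 67, 106, 134, 132, 130, 131, 131, 129, 134]
214 [67, 75, 66, 25, 28, 22, 30, 18, 19, 6, 2, 17, 23, 22, 19, 16, 49, 56, 47, 31, 21, 31, 41, 120, 188, 177, 128, 133, 136, 133]
216 [74, 51, 33, 12, 17, 24, 29, 25, 70, 75, 70, 68, 67, 61, 49, 60, 56, 50, 26, 16, 24, 27, 19, 40, 69, 113, 137, 134, 133, 135]
218 [50, 20, 22, 24, 24, 15, 54, 66, 74, 69, 71, 72, 66, 56, 67, 56, 34, 25, 24, 32, 35, 26, 26, 26, 26, 72, 119, 139, 134, 137]
220 [33, 28, 26, 32, 25, 48, 78, 74, 74, 77, 70, 66, 60, 64, 50, 25, 26, 29, 29, 27, 32, 38, 16, 6, 23, 41, 91, 116, 113, 120]
222 [35, 23, 23, 28, 20, 46, 75, 72, 66, 73, 67, 62, 60, 46, 31, 35, 25, 9, 15, 19, 32, 18, 27, 30, 33, 33, 78, 92, 89, 83]
224 [56, 18, 19, 19, 22, 42, 71, 71, 66, 74, 71, 57, 35, 21, 25, 30, 36, 27, 27, 29, 28, 30, 25, 30, 34, 73, 94, 101, 100, 100]
226 [86, 67, 26, 18, 25, 31, 55, 61, 63, 72, 64, 36, 19, 32, 30, 24, 23, 25, 39, 32, 24, 
[... 371 characters left out ...]
56 [[243.7, 221.1], [243.9, 227.2], [248.7, 221.9], [248.9, 228.1]] [[298.7, 238.2], [303.4, 235.3]]
162 [[242.6, 220.6], [242.8, 226.8], [247.5, 221.8], [247.6, 228.0]] [[297.3, 238.7], [302.5, 236.1]]
168 [[241.5, 220.1], [241.7, 226.3], [246.2, 221.7], [246.4, 227.9]] [[295.7, 239.1], [301.5, 236.9]]
174 [[240.6, 219.5], [240.8, 225.7], [245.0, 221.4], [245.2, 227.6]] [[294.1, 239.4], [300.2, 237.6]]
150 [[0.0, 0.0, -0.072], [0.0023, -0.0015, -0.0]]
153 [[0.0, 0.0, -0.019], [0.0011, -0.0006, -0.0]]
156 [[0.0, 0.0, 0.033], [-0.0002, 0.0002, -0.0]]
159 [[0.0, 0.0, 0.085], [-0.0015, 0.001, -0.0]]
162 [[0.0, 0.0, 0.138], [-0.0029, 0.0017, -0.0]]
165 [[0.0, 0.0, 0.19], [-0.0042, 0.0024, -0.0]]
```

The side profile now has the wing face at columns 241.5–246.8, which means 168°, with zero force: click 4. Backing off and rising.

Call:
{"name": "apply_moves", "arguments": {
  "rows": [
    [[0,0,0],[0.006,0,0],0],
    [[0,0,0],[0.012,0,0],0],
    [[0,0,0],[0.018,0,-0.005],0],
    [[0,0,0],[0.02,0,-0.02],0],
    [[0,0,0],[0.02,0,-0.04],0],
    [[0,0,0],[0.02,0,-0.055],0],
    [[0,0,0],[0.02,0,-0.065],0],
    [[0,0,0],[0.02,0,-0.065],0]
  ]
}}

```text
time: 6.65
tool_pos: [0.619, 0.0874, 0.1707]
ee_rot: [-3.132, -0.238, -0.008]
force: [-0.4, -0.6, 1.4]
opening: 0.0004
gripper_force: 0.0
```

```bash
python3 - <<'E'
from h import *; from bench import *
o=get_obs();print(o["tool_pos"],o["force"])
psi=180-154+TH
print(rel(o,[*KEY,.15],psi),rel(o,[*KEY,.112],psi),rel(o,[*KEY,.099],psi))
E
```

```text
[0.61899813 0.08744289 0.17071491] [-0.35540306 -0.60453314  1.36706734]
[[-0.0, -0.005, -0.003], [-0.1012, 0.0656, 0.0202]] [[-0.0, -0.005, -0.003], [-0.1014, 0.0656, 0.0582]] [[-0.0, -0.005, -0.003], [-0.1015, 0.0656, 0.0712]]
```

Call:
{"name": "apply_moves", "arguments": {
  "rows": [
    [[0,0,0],[-0.02,0.013,0],0],
    [[0,0,0],[-0.04,0.026,0],0],
    [[0,0,0],[-0.06,0.039,0],0],
    [[0,0,0],[-0.08,0.052,0],0],
    [[0,0,0],[-0.095,0.062,0],0],
    [[0,0,0],[-0.1015,0.0656,0.01],0],
    [[0,0,0],[-0.1015,0.0656,0.02],0],
    [[0,0,0],[-0.1015,0.0656,0.02],0]
  ]
}}

```text
time: 7.32
tool_pos: [0.525, 0.0065, 0.1456]
ee_rot: [-3.132, -0.238, 0.007]
force: [-0.0, 0.4, -1.3]
opening: 0.0003
gripper_force: 0.0
```

```bash
python3 - <<'E'
from h import *; from bench import *; import cv2
ims=[]
for n,(x,y) in {"scene":(250,170),"side":(225,165)}.items():
    c=capture(n);ims.append(cv2.resize(c["img"][y:y+85,x:x+80],None,fx=5,fy=5,interpolation=cv2.INTER_CUBIC))
cv2.imwrite("pics/c6.png",np.hstack(ims))
o=get_obs();print(o["tool_pos"],o["force"])
psi=180-154+TH
print(rel(o,[*KEY,.112],psi),rel(o,[*KEY,.099],psi))
E
```

```text
[0.52672038 0.0075394  0.14717878] [ 0.14868489 -0.18302912 -0.26072965]
[[-0.001, 0.001, -0.002], [0.0023, 0.0006, 0.0352]] [[-0.001, 0.001, -0.002], [0.0023, 0.0006, 0.0482]]
```

View pics/c6.png

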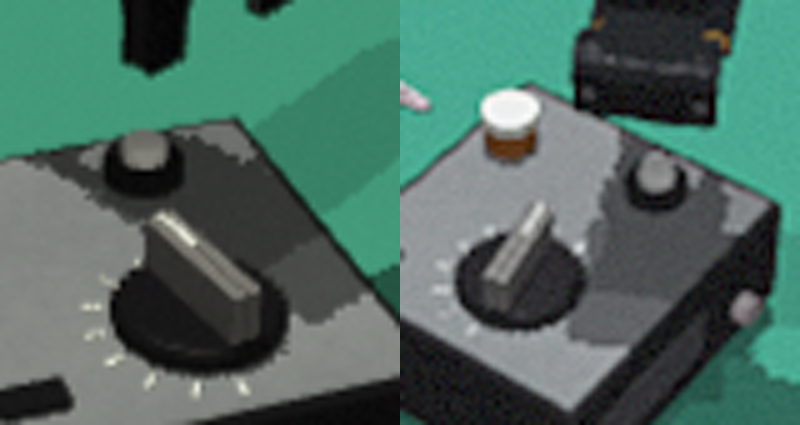

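Clear view: the wing's top runs from the pointer end (163,215) to the tail (245,292). I'll check the angle numerically before pressing.

```bash
python3 - <<'E'
from h import *
for n,off,a,b,dx in (("scene",(250,170),(163,217),(245,291),0),("side",(225,165),(540,210),(497,276),400)):
    c=np.load(n+"0.npz");f=lambda u:ray(c,(np.array([u[0]-dx,u[1]])+.5)/5-.5+off,.121)[:2]
    A,B=f(a),f(b);v=A-B;print((A+B)/2,np.linalg.norm(v),"phi",72.85-np.degrees(np.arctan2(v[1],v[0])))
E
```

```text
[0.57780242 0.10613927] 0.05824164736113557 phi 168.44182769575053
[0.57964653 0.10527389] 0.05637419578925808 phi 167.04253626758882
```

The dial is at 168° (start 72° + 96°), as intended. Pressing the key.

Call:
{"name": "apply_moves", "arguments": {
  "rows": [
    [[0,0,0],[0.001,0.0005,0.015],0],
    [[0,0,0],[0.002,0.0005,0.03],0],
    [[0,0,0],[0.002,0.0005,0.038],0],
    [[0,0,0],[0.002,0.0005,0.042],0],
    [[0,0,0],[0.002,0.0005,0.045],0],
    [[0,0,0],[0.002,0.0005,0.047],0],
    [[0,0,0],[0.002,0.0005,0.047],0],
    [[0,0,0],[0.002,0.0005,0.047],0]
  ]
}}

```text
time: 8.08
tool_pos: [0.5286, 0.0073, 0.1017]
ee_rot: [-3.132, -0.239, -0.0]
force: [-2.2, 1.6, 3.8]
opening: 0.0004
gripper_force: 1.8
```

```bash
python3 - <<'E'
from bench import *
o=get_obs();print(o["tool_pos"],o["force"])
E
```

```text
[0.5285599  0.0073015  0.10167429] [-2.23182016  1.55511598  3.78099826]
```

Call:
{"name": "apply_moves", "arguments": {
  "rows": [
    [[0,0,0],[0,0,0.001],0],
    [[0,0,0],[0,0,0.0015],0],
    [[0,0,0],[0,0,0.002],0],
    [[0,0,0],[0,0,0.002],0],
    [[0,0,0],[0,0,0.002],0],
    [[0,0,0],[0,0,0.002],0],
    [[0,0,0],[0,0,0.002],0],
    [[0,0,0],[0,0,0.002],0]
  ]
}}

```text
time: 8.75
tool_pos: [0.5288, 0.0072, 0.1012]
ee_rot: [-3.132, -0.239, -0.001]
force: [-5.8, 0.7, 16.2]
opening: 0.0003
gripper_force: 7.9
```

```bash
python3 - <<'E'
from bench import *
o=get_obs();print(o["tool_pos"],o["force"])
E
```

```text
[0.52877806 0.00723669 0.10119058] [-5.82436005  0.65164735 16.18761219]
```

16 N means the key is against its stop, fully down. Rising straight up.

Call:
{"name": "apply_moves", "arguments": {
  "rows": [
    [[0,0,0],[0,0,-0.005],0],
    [[0,0,0],[0,0,-0.012],0],
    [[0,0,0],[0,0,-0.025],0],
    [[0,0,0],[0,0,-0.04],0],
    [[0,0,0],[0,0,-0.06],0],
    [[0,0,0],[0,0,-0.07],0],
    [[0,0,0],[0,0,-0.07],0],
    [[0,0,0],[0,0,-0.07],0]
  ]
}}

```text
time: 9.42
tool_pos: [0.529, 0.0063, 0.1692]
ee_rot: [3.132, 0.238, 0.002]
force: [-0.7, 0.0, -0.3]
opening: 0.0009
gripper_force: 0.0
```

```bash
python3 - <<'E'
from bench import *
import numpy as np,cv2
o=get_obs();print(o["tool_pos"],o["force"])
a=capture("scene")["img"]; b=np.load("scene0.npz")["img"]
c6=cv2.resize(cv2.imread("pics/c6.png")[:,:400],(80,85),interpolation=cv2.INTER_AREA)
d=cv2.absdiff(a[170:255,250:330],c6).max(2);print("change dial",d[40:75,20:60].mean(),"key",d[25:40,18:40].mean())
print(sign_off())
E
```

```text
[0.52897351 0.006329   0.16917371] [-0.71375733  0.02699113 -0.27743269]
change dial 2.875 key 4.990909090909091
the job is handed in; nothing more can be done
None
```

I turned the dial clockwise four clicks, from about 72° to 168°, then pressed the set key fully down and let it come up; the job is handed in, and no verdict came back.

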